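# Fit the knob on the push-mixer valve and hold it pressed

### The arm

A 6-joint arm with a two-finger parallel gripper is mounted at the origin on the work surface. World frame = base frame: x ahead of the robot, y to its left, z up, the work surface at z = 0. Lengths are in m, angles in degrees, forces in N, time in s.
With the tool pointing down it reaches from about 0.4 to 0.825 m from the base axis. Payload 7 kg.
Tool frame: the origin (TCP) lies on the centre line of the jaws, within the pads' length; the fingertips stand 11 mm ahead of it and the grasp point (between the pads) lies 8 mm behind it; z points along the fingers, y is the line along which they close (so a half turn about z gives the same grasp; the last joint's range is limited). The gripper opens to 88 mm and grips with 3 to 60 N. Pads are 19 mm wide; open, the fingers measure 130 mm over their backs; the gripper's body (78 mm by 193 mm) begins 47 mm behind the grasp point.
Start: joints at [-52.706, 20.546, 0.682, 0, -70.136, -16.507], TCP at [0.24, -0.631, 0.238] pointing down, gripper open.
Joint ranges: [-176.03, 176.03], [-82.01, 121.73], [-58.28, 71.71], [-173.87, 95.51], [-174.79, -0.11], [-173.66, 173.66]. Speed limits (degrees/s): [136.94, 136.94, 172.46, 180, 180, 180].

### API

Orientations are given as [roll, pitch, yaw] about the fixed x, y, z axes, in that order (R = Rz(yaw) Ry(pitch) Rx(roll)).
In Python, from plant import r, capture, camera_model, job gives the robot as it stands.
- The arm moves only by the tool drive_tool, never from a script. Its argument "increments" is a list that holds one entry, the list of rows, each a list of 5 numbers: the gripper's target within -1 to 1 (fully open at 1, half-way at 0, shut at -1), then the shift along the tool's x, y, z scaled (see below), then the turn about the tool's z scaled (see below). In form: [[[gripper, tx, ty, tz, roll], ...]]. A call has 1 to 5 rows; each row is the pose to reach, as a shift and turn from the pose commanded when the call began, along the tool's axes at that moment, turning the shorter way round; what a row does not reach only later rows make up. The controller multiplies each number of a shift by 120 mm and each number of a turn by 360 degrees. A row lasts 1/8 s, in which the tool goes at most 62.5 mm and 10.7 degrees, less where a joint would pass 70% of its speed; a pose out of reach is approached as far as the arm can. A call with a number of a shift or a turn outside -1 to 1 is refused whole. A call with a gripper value outside its range is refused whole. The fingers move at their own pace and stop on an object; "squeeze" is the grip in N (left out, the last holds). Time passes only in rows, so rows that repeat a pose let the fingers close. It gives the time, the measured TCP pose, the force, the opening and the grip force at its end, in the units of the state.
- r.get_state(): the state, without advancing time (a new reading comes with each control period).
- capture(name): name is "side" or "top" or "wrist"; returns the picture (384x512x3 uint8, red, green, blue); there is no depth.
- camera_model(name): a dict with "camera_matrix" (3x3 intrinsics, pixels), "k1" (the pictures are not rectified: a ray, as slopes to the right and down, at radius r is drawn at 1 + k1 r^2 times it, then the intrinsics apply), "rvec" (rotation vector, rad) and "tvec" (3), from world to camera coordinates, as OpenCV has them. Camera axes: x right, y down, z forward; pixel columns grow to the right and rows downward; lengths in m; the calibration is good to about 2 mm. A picture is of the moment at which its call begins: read the wrist's pose just before it. camera_model takes no time and is no camera call; for the wrist camera it gives the pose at the moment of the call.
- job.close_job(): hands the job in; it is judged then, once.
The state is a dict: "time_s": time; "joints": joint angles; "qd": joint speeds; "joint_torque": joint torques, N m; "tcp_pos": TCP position; "eef_rot": TCP orientation; "contact_force": force on the tool from outside, world axes, zero at the start; "moment": the same for the moment, N m; "gripper_width": finger opening in m; "gripper_force": force on a finger pad.
Only numpy, scipy, OpenCV 4.12 (cv2) and the standard library are available. Lean on these libraries where they do the work, as an engineer would, in place of code of your own. Each camera call takes 0.05 s, during which the arm holds its last target. There are 200 camera calls.

### The job

On the shop counter, slide the pointed bar-handle knob along the slot of its black display rack and out of the open end, turn it so that its D-shaped bore matches the flat of the D-shaped spindle of the brass valve, and push it fully home on the spindle. Keep pressing the knob down, so that the spring-loaded spindle is sunk at least three quarters of its 8 mm travel, and finish like that: still holding the knob pressed, not letting go. Leave the other goods on the counter where they are.

Things in the scene. Friction and masses are not known exactly. Their poses are not given: they have to be found in the camera images.
- knob: Loose chromed steel knob, 52 mm high, 150 g. Origin: centre of its underside, z up, x the way its nose points. Upwards: flange dia 44 mm (z 0-6), neck dia 30 (6-18), plate dia 44 (18-24), bar handle (24-52) 16 mm thick across y, straight sides from x -28 to +22, then a nose to +36. Starts with the plate hung on the rack's slot edges, x within 0.5 rad of the rack's x; free to turn there.
- knob_grip (a point): Mid-height of the knob's bar handle, on its axis, 38 mm above its underside; axes as the knob's. Grip the bar here from above across y (16 mm thick); fingertips can go down to the plate, 14 mm below this point. At most 1.4 rad of turning is needed from start to valve.
- bore_end (a point): Closed end of the knob's bore: on its axis, 18 mm above its underside, axes as the knob's; it rests on spindle_top when fully home. The bore opens in the underside: D-shaped, dia 20 mm, 18 mm deep, its flat 5.5 mm from the axis on the nose (+x) side, with a flared mouth.
- rack: Fixed black plastic display rack, 150 mm along x, 100 along y, 32 high. Origin: centre of its underside, z up. In its top a straight slot, 34 mm wide, along x at y = 0, closed at x = +61 mm, open at x = -75. Slot edges 8 mm thick (z 24-32); channel below 52 mm wide, floor at z = 8. Rack and valve may stand either way round, left or right.
- mouth (a point): Centre of the slot's open end, at the top of the rack (x = -75 mm, z = 32 mm in the rack's frame), axes as the rack's: slide the knob out towards -x; it is clear of the rack once its axis is 23 mm beyond this point. In the slot the knob's underside is 14 mm above the counter, with 4 mm of free play upwards; its flange cannot come up through the slot.
- valve: Fixed brass mixer valve on a dark steel base plate (120 mm along x, 110 along y, 12 high). Origin: centre of the base's underside, z up. Body dia 60 mm, bonnet dia 44 up to z = 80; the steel spindle stands out of it to z = 110. A level outlet stub (dia 26, collar dia 34, axis at z = 40) sticks out along +x to 84 mm from the axis: the side that the spindle's flat faces.
- spindle_top (a point): Centre of the spindle's top face, 110 mm above the counter when not pressed; moves with it. z up, x the way the flat faces (as the outlet stub). D-shaft, dia 18 mm, flat 4.5 mm from the axis, top edge chamfered; it does not turn. The knob fits with about 1 mm of play and up to 7 degrees of turn.
- spindle (a joint): How far the spindle is pushed down, m: 0 up, 0.008 at its stop. A spring holds it up: 3 N before it starts to move, then 1 N more for each mm (about 11 N at the stop). The knob's own weight does not press it in.
- cap: Bystander: plain round chromed cap, 36 mm diameter, 20 mm high; loose, to be left alone. Origin: its underside.
- nipple: Bystander: brass pipe nipple, 28 mm diameter, 30 mm high, upright; loose, to be left alone. Origin: its underside.
- coupling: Bystander: orange-brown pipe coupling, 58 mm diameter, 55 mm high, upright; loose, to be left alone. Origin: its underside.
- socket: Bystander: grey pipe socket, 72 mm diameter, 45 mm high, upright; loose, to be left alone. Origin: its underside.
- sealant: Bystander: can of sealant, 60 mm diameter, 110 mm high; loose, to be left alone. Origin: its underside.
- spanner: Bystander: steel spanner, 190 mm long, lying flat; loose, to be left alone. Origin: its underside.
- carton: Bystander: cardboard carton, 110 x 80 x 60 mm; loose, to be left alone. Origin: its underside.
Not all that is in view belongs to the job. Of the things shaped like the rack, the black one is meant.

How it is judged (in metres and radians):
On the way, in this order (a step that is already met when the one before it is completed fails the run):
1. the knob has been slid out of the open end of the rack's slot (x of knob in the frame of rack below -0.09 m).
2. the knob sits fully home on the spindle, flat to flat (horizontal distance between bore_end and spindle_top below 0.003 m and z of bore_end in the frame of spindle_top between -0.003 and 0.003 m and angle between knob's own z axis and vertical below 0.1 rad and angle between the x axis of knob and the x axis of spindle_top, either way round below 0.2 rad), for 0.1 s.
At the end, for the whole second after the job is handed in: Throughout the last second: bore end within 3 mm of the spindle top (height and sideways), knob upright within 0.1 rad and aligned with the spindle within 0.2 rad, spindle pressed in by more than 5.5 mm, and the fingers still bearing on the knob with over 2 N (all of step 2 and value of joint spindle above 0.0055 m and contact force between the fingers and knob above 2 N); the arm keeps its last pose, push and grip.
It fails at once if another thing on the counter is displaced by more than 30 mm (distance of any of cap, nipple, coupling, socket, sealant, spanner, carton from where it was at the start of the episode above 0.03 m).
It also fails if it takes over 48 s, if anything falls off the work surface, if the arm or the gripper's body presses on something with over 40 N, if the wrist force passes 120 N, or if a joint passes its speed limit or range.

## Working session

There is one attempt and no reset: what is moved stays moved. The work goes in short steps, Python scripts to look and compute and a tool call to move; the robot and the scene stay as the last step left them, time stands still between calls to the robot, and variables do not carry over. Pictures are saved under pics/ and viewed, at most 10 in all, crops included, and the job is handed in when it is done.

Besides the shell and the picture viewer there is one more tool, called after ">>>" in YAML: its name, and indented under it one key for each argument. drive_tool: Moves the arm, as the interface text tells. Its arguments: {"type":"object","properties":{"increments":{"type":"array"},"squeeze":{"type":"number"}},"required":["increments"]}

```bash
mkdir -p pics; ls; python3 - <<'E'
from plant import r,capture,camera_model,job
import cv2
for n in("top","side"):
    im=capture(n);cv2.imwrite(f"pics/{n}0.png",im[:,:,::-1])
    m=camera_model(n);print(n,m)
s=r.get_state();print(s)
E
```

```text
pics
top {'camera_matrix': array([[496.17705244,   0.        , 248.5490562 ],
       [  0.        , 496.17705244, 190.61917969],
       [  0.        ,   0.        ,   1.        ]]), 'k1': -0.1728988852853475, 'rvec': array([ 2.13419891, -2.19085444,  0.15268039]), 'tvec': array([0.02653472, 0.48483599, 1.40059058])}
side {'camera_matrix': array([[379.8947751 ,   0.        , 251.07262431],
       [  0.        , 379.8947751 , 189.9149546 ],
       [  0.        ,   0.        ,   1.        ]]), 'k1': -0.03528494719913968, 'rvec': array([ 0.4725458 , -2.79663583,  1.01835535]), 'tvec': array([0.43604782, 0.17367435, 1.0440273 ])}
{'time_s': 0.1, 'joints': array([-5.27047334e+01,  2.05879262e+01,  6.40102916e-01, -1.66619314e-02,
       -7.01368705e+01, -1.65067022e+01]), 'qd': array([-0.04799817,  0.02177415,  0.1379312 ,  0.16567077,  0.06294935,
       -0.052968  ]), 'joint_torque': array([-4.51554341e-03, -5.84161878e+01,  2.93746662e+01,  7.01562256e+00,
        1.00647920e-02, -5.99026475e-05]), 'tcp_pos': array([ 0.23939312, -0.6306786 ,  0.23672124]), 'eef_rot': array([ 1.79914346e+02, -9.04726234e-03, -1.59217102e+02]), 'contact_force': array([-0.69855906,  0.3961356 ,  0.76515047]), 'moment': array([-0.02555866, -0.01597227, -0.00238191]), 'gripper_force': 0.0, 'gripper_width': 0.08744701433263498}
```

View pics/top0.png

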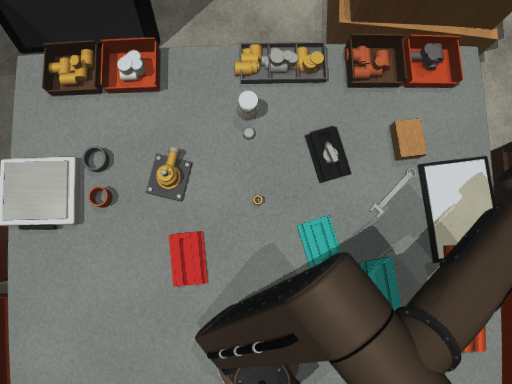

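View pics/side0.png

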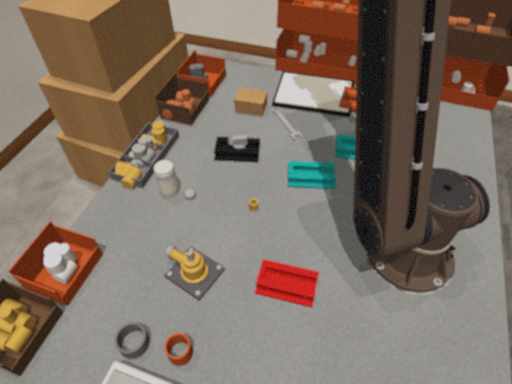

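Top view: the rack-shaped things are black (328,153, with the chrome knob at 331,152), red (188,259), teal (319,240) and teal (381,283). I choose the black one. The valve is at (169,177), with its stub pointing up the image. Next is a close crop to check this.

```bash
python3 - <<'E'
import cv2,numpy as np
a=cv2.imread("pics/top0.png")
c1=cv2.resize(a[118:190,295:365],None,fx=5.6,fy=5.6,interpolation=cv2.INTER_CUBIC)
c2=cv2.resize(a[140:212,135:205],None,fx=5.6,fy=5.6,interpolation=cv2.INTER_CUBIC)
c1=np.clip(255*(c1/255.)**.6,0,255).astype('uint8')
cv2.imwrite("pics/crop1.png",np.hstack([c1,c2]))
E
```

```text
(no output)
```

View pics/crop1.png

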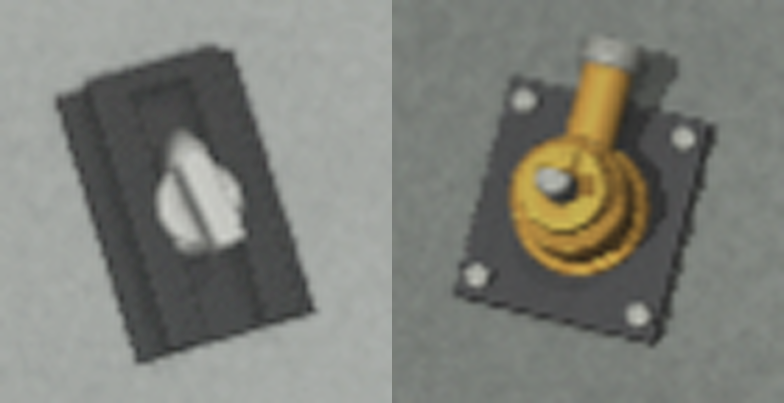

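The crop confirms it. The black rack holds the chrome knob with its nose up and left, and the slot is closed at the upper end and open at the lower end (towards the robot). The valve's stub points up and slightly right, with the spindle top at about crop (555,180). I'll measure both next.

```bash
cat > h.py <<'E'
import cv2,numpy as np
from plant import r,capture,camera_model,job
def ray(m,px):
    K=m["camera_matrix"];R=cv2.Rodrigues(np.array(m["rvec"]))[0];t=np.array(m["tvec"])
    p=np.array(px,float).reshape(-1,1,2)
    n=cv2.undistortPoints(p,K,np.array([m["k1"],0,0,0.]))[:,0]
    d=np.c_[n,np.ones(len(n))]@R
    return -R.T@t,d
def cast(m,px,z):
    c,d=ray(m,px);return c+d*((z-c[2])/d[:,2])[:,None]
def proj(m,P):
    return cv2.projectPoints(np.array(P,float).reshape(-1,3),np.array(m["rvec"]),np.array(m["tvec"]),m["camera_matrix"],np.array([m["k1"],0,0,0.]))[0][:,0]
def tri(m1,p1,m2,p2):
    c1,d1=ray(m1,p1);c2,d2=ray(m2,p2)
    A=np.stack([d1[0],-d2[0]],1);s=np.linalg.lstsq(A,c2-c1,rcond=None)[0]
    a=c1+d1[0]*s[0];b=c2+d2[0]*s[1];return (a+b)/2,np.linalg.norm(a-b)
E
python3 - <<'E'
from h import *
m=camera_model("top")
cr=lambda x,y,o:(o[0]+(x+.5)/5.6-.5,o[1]+(y+.5)/5.6-.5)
o1=(295,118);o2=(135,140)
# rack top-face right side corners, top
print("rack top corners",cast(m,[cr(85,85,o1),cr(232,50,o1),cr(314,312,o1),cr(165,348,o1)],.032).round(3))
print("knob bar nose",cast(m,[cr(180,135,o1)],.066).round(3),"centre",cast(m,[cr(203,200,o1)],.066).round(3))
b=cast(m,[cr(512,78,o2-np.array([70,0])) if 0 else cr(512-392,78,o2),cr(715-392,127,o2),cr(655-392,345,o2),cr(457-392,293,o2)],.012)
print("base",b.round(3),b.mean(0).round(3))
print("spindle",cast(m,[cr(553-392,182,o2)],.11).round(3))
w=camera_model("wrist");s=r.get_state()
c,d=ray(w,[(256,192)]);print("wrist cam",w,c,d)
from scipy.spatial.transform import Rotation as Ro
R=Ro.from_euler('xyz',s["eef_rot"],degrees=True);print("cam in tool",R.inv().apply(c-s["tcp_pos"]),R.inv().apply(d), s["tcp_pos"],R.as_matrix().round(3))
E
```

```text
rack top corners [[ 0.652 -0.171  0.032]
 [ 0.67  -0.25   0.032]
 [ 0.529 -0.286  0.032]
 [ 0.512 -0.206  0.032]]
knob bar nose [[ 0.617 -0.214  0.066]] centre [[ 0.583 -0.224  0.066]]
base [[0.606 0.285 0.012]
 [0.576 0.177 0.012]
 [0.462 0.21  0.012]
 [0.492 0.314 0.012]] [0.534 0.246 0.012]
spindle [[0.532 0.248 0.11 ]]
wrist cam {'camera_matrix': array([[324.00697457,   0.        , 253.71880247],
       [  0.        , 324.00697457, 188.69311396],
       [  0.        ,   0.        ,   1.        ]]), 'k1': -0.028146909081152256, 'rvec': array([-1.66711015, -2.41736639, -0.38588982]), 'tvec': array([ 0.67549988, -0.03770254,  0.39169635])} [ 0.15930668 -0.66188485  0.38428821] [[ 0.29807497  0.1203037  -0.94701218]]
cam in tool [ 0.0859715  -0.00053822 -0.14755437] [[-0.32151636  0.00529475  0.9469704 ]] [ 0.23939312 -0.6306786   0.23672124] [[-0.935 -0.355 -0.001]
 [-0.355  0.935  0.001]
 [ 0.     0.001 -1.   ]]
```

>>> drive_tool:
  increments:
    - [[1,-0.49,0.27,0,0],[1,-0.98,0.54,0.05,0],[1,-0.98,0.54,0.08,0]]
  squeeze: 25

```text
time_s: 0.48
tcp_pos: [0.3284, -0.5262, 0.2278]
eef_rot: [180.0, 0.0, -159.0]
contact_force: [0.5, -0.7, 0.4]
gripper_width: 0.0875
gripper_force: 0.0
```

>>> drive_tool:
  increments:
    - [[1,-0.49,0.27,0,0],[1,-0.98,0.54,0.05,0],[1,-0.98,0.54,0.08,0]]

```text
time_s: 0.85
tcp_pos: [0.4152, -0.4242, 0.2181]
eef_rot: [180.0, 0.0, -159.0]
contact_force: [-0.1, -0.1, -0.1]
gripper_width: 0.0876
gripper_force: 0.0
```

>>> drive_tool:
  increments:
    - [[1,-0.49,0.27,0,0],[1,-0.98,0.54,0.05,0],[1,-0.98,0.54,0.08,0]]

```text
time_s: 1.23
tcp_pos: [0.502, -0.3223, 0.2082]
eef_rot: [180.0, -0.0, -159.1]
contact_force: [-0.4, -0.7, 0.4]
gripper_width: 0.0877
gripper_force: 0.0
```

>>> drive_tool:
  increments:
    - [[1,-0.49,0.27,0,0],[1,-0.98,0.54,0.05,0],[1,-0.98,0.54,0.08,0],[1,-0.98,0.54,0.08,0]]

```text
time_s: 1.72
tcp_pos: [0.5868, -0.2221, 0.1982]
eef_rot: [180.0, -0.1, -159.2]
contact_force: [-0.3, 0.0, -0.1]
gripper_width: 0.0883
gripper_force: 0.0
```

```bash
python3 - <<'E'
from h import *
m=camera_model("wrist");s=r.get_state();im=capture("wrist");print(s["time_s"],s["tcp_pos"],s["eef_rot"],s["joints"])
import pickle;pickle.dump(m,open("m1.pkl","wb"))
cv2.imwrite("pics/w1.png",im[:,:,::-1])
E
```

```text
1.725 [ 0.58680755 -0.22213672  0.19815108] [ 1.79953619e+02 -1.03286386e-01 -1.59192611e+02] [-2.93543990e+00  1.77239131e+01 -8.74752993e+00 -9.69725573e-04
 -6.36417758e+01 -6.62567818e+01]
```

View pics/w1.png

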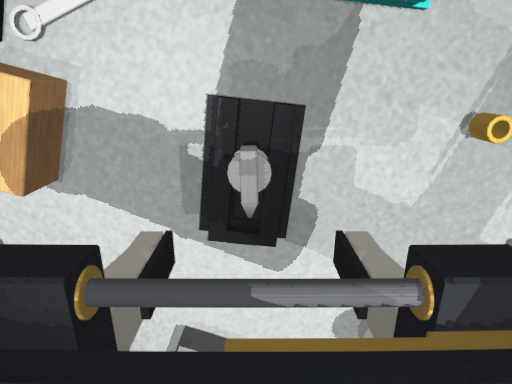

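The wrist view shows the black rack from (207,95) to (278,245). The knob's plate is around (249,170), with the bar from about (247,147) to the nose tip at (250,217). The closed end is at the bottom, at about y=230. An enlarged crop will give better points.

```bash
python3 - <<'E'
import cv2,numpy as np
a=cv2.imread("pics/w1.png")[85:255,185:320]
c=cv2.resize(a,None,fx=3.5,fy=3.5,interpolation=cv2.INTER_CUBIC)
d=np.clip(255*(c/255.)**.45,0,255).astype('uint8')
cv2.imwrite("pics/crop2.png",d[:,:])
E
```

```text
(no output)
```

View pics/crop2.png

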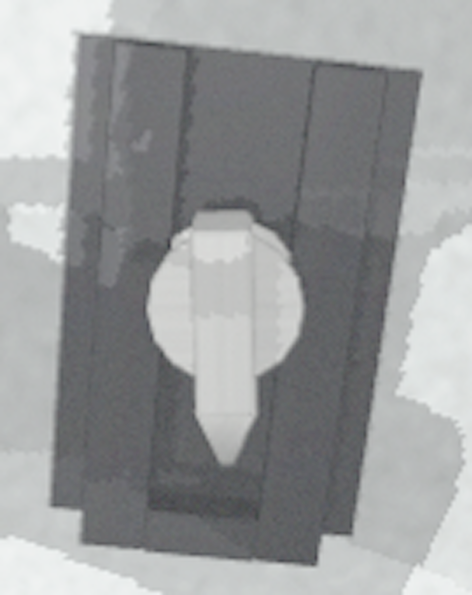

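The crop shows the slot edges, left (188,50)→(148,508) and right (314,65)→(262,520). The bar's top face runs from (192,230)/(254,233) to (196,412)/(257,415), with the nose at (228,463).

```bash
python3 - <<'E'
from h import *
import pickle
m=pickle.load(open("m1.pkl","rb"))
cr=lambda p:[(185+(x+.5)/3.5-.5,85+(y+.5)/3.5-.5) for x,y in p]
e=cast(m,cr([(188,50),(148,508),(314,65),(262,520)]),.032)
l=e[1]-e[0];q=e[3]-e[2];print(e.round(4),"rack yaw",np.degrees(np.arctan2([l[1],q[1]],[l[0],q[0]])),np.linalg.norm(l),np.linalg.norm(q))
mouth=(e[0]+e[2])/2;closed=(e[1]+e[3])/2;print("mouth",mouth,"closed",closed,"width",np.linalg.norm(e[0]-e[2]))
b=cast(m,cr([(192,230),(254,233),(196,412),(257,415),(229,463)]),.066)
f=(b[2]+b[3])/2;k=(b[0]+b[1])/2;v=f-k;yaw=np.arctan2(v[1],v[0]);print(b.round(4),"L",np.linalg.norm(v),"yaw",np.degrees(yaw),np.linalg.norm(b[0]-b[1]))
u=v/np.linalg.norm(v)
print("axis from back",k+u*.028,"front",f-u*.022,"nose",b[4]-u*.036)
E
```

```text
[[ 0.5252 -0.262   0.032 ]
 [ 0.6559 -0.2274  0.032 ]
 [ 0.5169 -0.2291  0.032 ]
 [ 0.6473 -0.1936  0.032 ]] rack yaw [14.844039   15.22082333] 0.13513481261334195 0.135139899374392
mouth [ 0.52105781 -0.24554101  0.032     ] closed [ 0.65156995 -0.21049119  0.032     ] width 0.034006659379559545
[[ 0.5638 -0.2452  0.066 ]
 [ 0.559  -0.2305  0.066 ]
 [ 0.609  -0.2276  0.066 ]
 [ 0.6041 -0.2123  0.066 ]
 [ 0.6196 -0.2143  0.066 ]] L 0.04857444420194157 yaw 21.633556550333996 0.015523826244005499
axis from back [ 0.5874511  -0.22751263  0.066     ] front [ 0.58612596 -0.22803819  0.066     ] nose [ 0.58608892 -0.22761239  0.066     ]
```

>>> drive_tool:
  increments:
    - [[1,0.02,-0.043,0.3,-0.002],[1,0.02,-0.043,0.6,-0.002],[1,0.02,-0.043,0.85,-0.002],[1,0.02,-0.043,0.9,-0.002]]

```text
time_s: 2.28
tcp_pos: [0.5847, -0.2289, 0.0895]
eef_rot: [179.9, -0.2, -158.6]
contact_force: [0.4, -0.9, 0.0]
gripper_width: 0.0877
gripper_force: 0.0
```

>>> drive_tool:
  increments:
    - [[1,0,0,0.15,0],[1,0,0,0.29,0],[1,0,0,0.29,0]]

```text
time_s: 2.65
tcp_pos: [0.5859, -0.2274, 0.055]
eef_rot: [179.9, -0.1, -158.5]
contact_force: [0.0, -0.4, 0.9]
gripper_width: 0.088
gripper_force: 0.0
```

>>> drive_tool:
  increments:
    - [[-1,0,0,0,0],[-1,0,0,0,0],[-1,0,0,0,0],[-1,0,0,0,0],[-1,0,0,0,0]]
  squeeze: 30

```text
time_s: 3.28
tcp_pos: [0.5869, -0.2274, 0.0565]
eef_rot: [-180.0, 0.0, -158.5]
contact_force: [0.3, -0.2, -0.3]
gripper_width: 0.0433
gripper_force: 0.0
```

>>> drive_tool:
  increments:
    - [[-1,0,0,0.03,0],[-1,0,0,0.03,0],[-1,0,0,0.03,0],[-1,0,0,0.03,0],[-1,0,0,0.03,0]]

```text
time_s: 3.9
tcp_pos: [0.5868, -0.2274, 0.0526]
eef_rot: [180.0, -0.0, -158.5]
contact_force: [0.1, 0.6, -1.1]
gripper_width: 0.0158
gripper_force: 30.0
```

>>> drive_tool:
  increments:
    - [[-1,0,0,0,0],[-1,0,0,0,0]]

```text
time_s: 4.15
tcp_pos: [0.5869, -0.2275, 0.0527]
eef_rot: [180.0, -0.0, -158.5]
contact_force: [0.1, 0.5, -1.6]
gripper_width: 0.016
gripper_force: 30.0
```

>>> drive_tool:
  increments:
    - [[-1,0,0,-0.015,0],[-1,0.1,0.0114,-0.015,0],[-1,0.25,0.0284,-0.015,0],[-1,0.4,0.0455,-0.015,0]]

```text
time_s: 4.65
tcp_pos: [0.5384, -0.2403, 0.0545]
eef_rot: [180.0, -0.0, -158.5]
contact_force: [-0.3, -0.4, -2.0]
gripper_width: 0.0159
gripper_force: 30.0
```

```bash
python3 - <<'E'
from h import *
s=r.get_state();print({k:np.round(s[k],4) for k in("tcp_pos","eef_rot","contact_force","moment","gripper_width")})
E
```

```text
{'tcp_pos': array([ 0.5384, -0.2403,  0.0545]), 'eef_rot': array([ 1.799824e+02, -2.070000e-02, -1.585088e+02]), 'contact_force': array([-0.2752, -0.372 , -1.9691]), 'moment': array([-0.0399,  0.024 , -0.0229]), 'gripper_width': np.float64(0.0159)}
```

Sliding freely. Continue.

>>> drive_tool:
  increments:
    - [[-1,0.15,0.017,0,0],[-1,0.3,0.034,0,0],[-1,0.45,0.051,0,0],[-1,0.55,0.063,0,0],[-1,0.55,0.063,0,0]]

```text
time_s: 5.28
tcp_pos: [0.4753, -0.2574, 0.0547]
eef_rot: [-180.0, 0.0, -158.5]
contact_force: [-0.3, -1.5, -1.3]
gripper_width: 0.0153
gripper_force: 30.0
```

>>> drive_tool:
  increments:
    - [[-1,0,0,-0.3,0],[-1,0,0,-0.7,0],[-1,0,0,-1,0],[-1,0,0,-1,0]]

```text
time_s: 5.78
tcp_pos: [0.4786, -0.2575, 0.1779]
eef_rot: [-179.8, 0.3, -158.4]
contact_force: [-0.3, 0.1, -2.4]
gripper_width: 0.0157
gripper_force: 30.0
```

>>> drive_tool:
  increments:
    - [[-1,-0.11,0.2,-0.1,0],[-1,-0.26,0.48,-0.2,0],[-1,-0.433,0.786,-0.21,0]]

```text
time_s: 6.15
tcp_pos: [0.4903, -0.1493, 0.1997]
eef_rot: [-180.0, 0.0, -158.5]
contact_force: [0.7, 0.3, -2.1]
gripper_width: 0.016
gripper_force: 30.0
```

>>> drive_tool:
  increments:
    - [[-1,-0.2,0.36,0,0],[-1,-0.36,0.65,0,0],[-1,-0.433,0.786,0,0]]

```text
time_s: 6.52
tcp_pos: [0.5037, -0.0416, 0.1989]
eef_rot: [180.0, -0.1, -158.4]
contact_force: [0.9, -0.3, -1.5]
gripper_width: 0.0159
gripper_force: 30.0
```

>>> drive_tool:
  increments:
    - [[-1,-0.2,0.36,0,0],[-1,-0.36,0.65,0,0],[-1,-0.433,0.786,0,0]]

```text
time_s: 6.9
tcp_pos: [0.5175, 0.0647, 0.1991]
eef_rot: [-180.0, -0.0, -158.4]
contact_force: [-0.0, -1.0, -1.5]
gripper_width: 0.0155
gripper_force: 30.0
```

>>> drive_tool:
  increments:
    - [[-1,-0.2,0.36,0,0.0254],[-1,-0.36,0.65,0,0.051],[-1,-0.433,0.786,0,0.076],[-1,-0.433,0.786,0,0.1017],[-1,-0.433,0.786,0,0.1017]]

```text
time_s: 7.52
tcp_pos: [0.5311, 0.1697, 0.1991]
eef_rot: [-179.9, -0.0, 164.9]
contact_force: [0.9, 1.0, -1.4]
gripper_width: 0.0153
gripper_force: 30.0
```

```bash
python3 - <<'E'
from h import *
import pickle
m=camera_model("wrist");s=r.get_state();im=capture("wrist");print(s["time_s"],s["tcp_pos"],s["eef_rot"],s["joints"])
pickle.dump(m,open("m2.pkl","wb"))
cv2.imwrite("pics/w2.png",im[:,:,::-1])
print(proj(m,[(.532,.248,.11),(.532,.248,.08),(.533,.247,.012)]))
E
```

```text
7.525 [0.53105566 0.16968406 0.19911184] [-1.79945885e+02 -4.44738639e-02  1.64948313e+02] [ 3.78405895e+01  1.12455314e+01 -1.74623546e+01 -3.21252727e-03
 -6.13621027e+01 -1.42890714e+02]
[[355.48894634 174.0101884 ]
 [345.01284626 164.48316319]
 [327.0076362  149.97399567]]
```

View pics/w2.png

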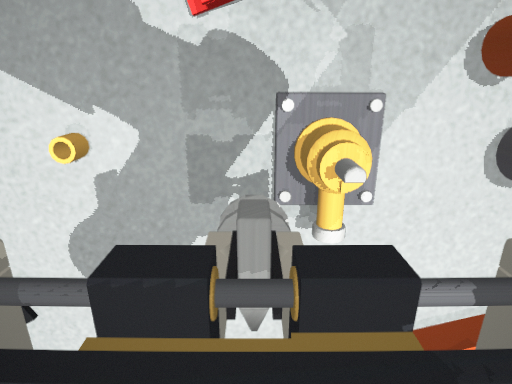

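The wrist view shows the valve's base corners at about (277,93), (385,93), (374,205) and (275,203), and the spindle top near (352,173). The knob is held straight, with its bar along the image column at about x=253. I'll zoom in.

```bash
python3 - <<'E'
import cv2,numpy as np
a=cv2.imread("pics/w2.png")
c=cv2.resize(a[80:250,265:395],None,fx=3.5,fy=3.5,interpolation=cv2.INTER_CUBIC)
d=cv2.resize(a[142:202,315:385],None,fx=5,fy=5,interpolation=cv2.INTER_CUBIC)
z=np.zeros((595,800,3),'uint8');z[:,:455]=c[:595,:455];z[:300,455:800]=d[:,:345]
z=np.clip(255*(z/255.)**.7,0,255).astype('uint8')
cv2.imwrite("pics/crop3.png",z)
E
```

```text
(no output)
```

View pics/crop3.png

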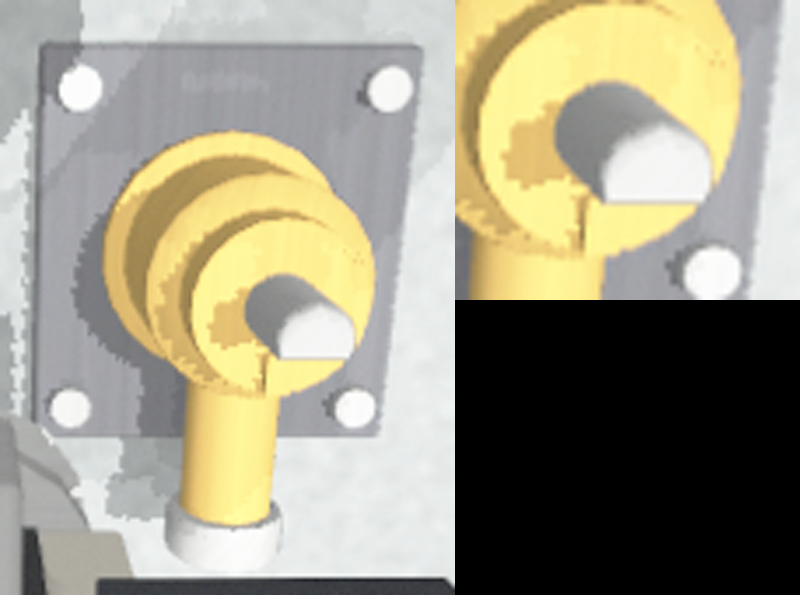

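The zoomed spindle top face has its flat edge from (605,203) to (711,200) and the arc apex near (660,122). The flat faces the stub, at the image bottom.

```bash
python3 - <<'E'
from h import *
import pickle
m=pickle.load(open("m2.pkl","rb"))
d=lambda p:[(315+(x-455+.5)/5-.5,142+(y+.5)/5-.5) for x,y in p]
c=lambda p:[(265+(x+.5)/3.5-.5,80+(y+.5)/3.5-.5) for x,y in p]
f=cast(m,d([(605,203),(711,201),(660,122)]),.11)
e=f[1]-f[0];fm=(f[0]+f[1])/2
print(f.round(4),"chord",np.linalg.norm(e),"x yaw",np.degrees(np.arctan2(e[1],e[0]))-90)
a=fm-f[2];L=np.linalg.norm(a);print("depth",L,"yaw",np.degrees(np.arctan2(a[1],a[0])))
q=np.radians(-15);u=np.array([np.cos(q),np.sin(q),0]);print("axis",fm-u*.0045,f[2]+u*.009)
bo=cast(m,c([(41,44),(423,47),(377,436),(36,436)]),.012)
print("base",bo.round(4),"centre",bo.mean(0),"len",[np.linalg.norm(bo[i]-bo[(i+1)%4]).round(4) for i in range(4)])
for i,j in((1,2),(0,3)):v=bo[j]-bo[i];print(np.degrees(np.arctan2(v[1],v[0])))
sc=cast(m,c([(80,88),(391,88),(354,408),(70,408)]),.015);print("screws",sc.mean(0))
for i,j in((1,2),(0,3)):v=sc[j]-sc[i];print(np.degrees(np.arctan2(v[1],v[0])))
E
```

```text
[[0.5363 0.2388 0.11  ]
 [0.5402 0.2546 0.11  ]
 [0.5258 0.2491 0.11  ]] chord 0.016277477446449983 x yaw -13.833893053546774
depth 0.012634804498264079 yaw -10.815697530002398
axis [0.53388297 0.24790928 0.11      ] [0.53451261 0.24678615 0.11      ]
base [[0.4628 0.2096 0.012 ]
 [0.4914 0.3147 0.012 ]
 [0.6059 0.2841 0.012 ]
 [0.5779 0.1797 0.012 ]] centre [0.5345009  0.24702171 0.012     ] len [np.float64(0.1089), np.float64(0.1184), np.float64(0.108), np.float64(0.1189)]
-14.979564870255157
-14.558671352053327
screws [0.53523548 0.24756183 0.015     ]
-15.234947551614272
-15.037438776967331
```

>>> drive_tool:
  increments:
    - [[-1,0.05,0.22,0,0],[-1,0.1,0.45,0,0],[-1,0.143,0.633,0,0],[-1,0.143,0.633,0.15,0],[-1,0.143,0.633,0.35,0]]

```text
time_s: 8.2
tcp_pos: [0.5347, 0.2484, 0.1577]
eef_rot: [179.9, 0.0, 165.0]
contact_force: [0.6, 0.0, -2.7]
gripper_width: 0.0158
gripper_force: 30.0
```

>>> drive_tool:
  increments:
    - [[-1,0,0,0,0],[-1,0,0,0,0]]

```text
time_s: 8.45
tcp_pos: [0.5349, 0.248, 0.1586]
eef_rot: [180.0, 0.0, 164.9]
contact_force: [0.7, 0.8, -2.0]
gripper_width: 0.0159
gripper_force: 30.0
```

```bash
python3 - <<'E'
from h import *
s=r.get_state();print({k:np.round(s[k],4) for k in("time_s","tcp_pos","eef_rot","contact_force","moment","gripper_width")})
im=capture("side");cv2.imwrite("pics/s2.png",cv2.resize(im[200:310,140:260,::-1],None,fx=5,fy=5,interpolation=cv2.INTER_CUBIC))
E
```

```text
{'time_s': np.float64(8.45), 'tcp_pos': array([0.5349, 0.248 , 0.1586]), 'eef_rot': array([1.799824e+02, 4.250000e-02, 1.649480e+02]), 'contact_force': array([ 0.6985,  0.8365, -1.9524]), 'moment': array([-0.05  , -0.0998, -0.029 ]), 'gripper_width': np.float64(0.0159)}
```

View pics/s2.png

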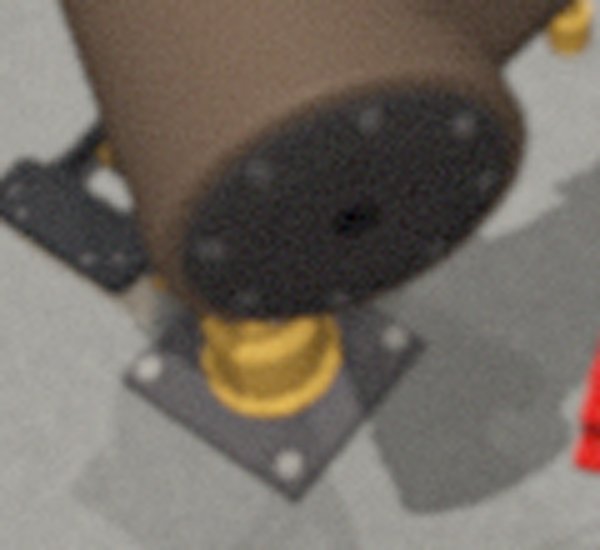

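The arm hides the knob in the side view, so I'll go down by force.

>>> drive_tool:
  increments:
    - [[-1,0.004,-0.005,0.05,0],[-1,0.004,-0.005,0.08,0],[-1,0.004,-0.005,0.11,0],[-1,0.004,-0.005,0.11,0]]

```text
time_s: 9.0
tcp_pos: [0.5338, 0.2476, 0.1443]
eef_rot: [180.0, -0.0, 164.9]
contact_force: [0.3, 0.6, -2.8]
gripper_width: 0.0157
gripper_force: 30.0
```

>>> drive_tool:
  increments:
    - [[-1,0,0,0.03,0],[-1,0,0,0.06,0],[-1,0,0,0.09,0],[-1,0,0,0.09,0]]

```text
time_s: 9.5
tcp_pos: [0.5338, 0.2477, 0.1334]
eef_rot: [180.0, -0.0, 164.9]
contact_force: [0.3, 2.8, -2.5]
gripper_width: 0.0154
gripper_force: 30.0
```

>>> drive_tool:
  increments:
    - [[-1,0,0.004,0.015,0],[-1,0,0.004,0.03,0],[-1,0,0.004,0.03,0]]
  squeeze: 55

```text
time_s: 9.88
tcp_pos: [0.5339, 0.2478, 0.1303]
eef_rot: [-180.0, 0.0, 164.9]
contact_force: [-0.9, 1.4, 2.0]
gripper_width: 0.0156
gripper_force: 55.0
```

>>> drive_tool:
  increments:
    - [[-1,0,0,0.02,0],[-1,0,0,0.04,0],[-1,0,0,0.04,0]]

```text
time_s: 10.25
tcp_pos: [0.5339, 0.2478, 0.1256]
eef_rot: [-180.0, 0.0, 164.9]
contact_force: [-2.2, 0.3, 6.2]
gripper_width: 0.0158
gripper_force: 55.0
```

>>> drive_tool:
  increments:
    - [[-1,0,0,0.01,0],[-1,0,0,0.018,0],[-1,0,0,0.018,0],[-1,0,0,0.018,0]]

```text
time_s: 10.75
tcp_pos: [0.5339, 0.2478, 0.1238]
eef_rot: [180.0, 0.0, 164.9]
contact_force: [-3.4, -0.3, 8.1]
gripper_width: 0.0156
gripper_force: 55.0
```

```bash
python3 - <<'E'
from h import *
for i in range(4):
    s=r.get_state();print({k:np.round(s[k],4) for k in("time_s","tcp_pos","eef_rot","contact_force","moment","gripper_width")});capture("top")
E
```

```text
{'time_s': np.float64(10.75), 'tcp_pos': array([0.5339, 0.2478, 0.1238]), 'eef_rot': array([1.799958e+02, 2.280000e-02, 1.649072e+02]), 'contact_force': array([-3.4492, -0.3314,  8.0628]), 'moment': array([-0.1269,  1.0334,  0.0113]), 'gripper_width': np.float64(0.0156)}
{'time_s': np.float64(10.8), 'tcp_pos': array([0.5339, 0.2478, 0.1238]), 'eef_rot': array([1.799942e+02, 2.180000e-02, 1.649083e+02]), 'contact_force': array([-2.8163, -0.7993,  7.9253]), 'moment': array([-1.3370e-01,  1.0863e+00, -8.0000e-04]), 'gripper_width': np.float64(0.0156)}
{'time_s': np.float64(10.85), 'tcp_pos': array([0.5339, 0.2478, 0.1238]), 'eef_rot': array([1.799933e+02, 2.370000e-02, 1.649072e+02]), 'contact_force': array([-2.6015,  0.1171,  7.0318]), 'moment': array([-0.1226,  1.0661,  0.0286]), 'gripper_width': np.float64(0.0158)}
{'time_s': np.float64(10.9), 'tcp_pos': array([0.5339, 0.2478, 0.1238]), 'eef_rot': array([1.799925e+02, 2.300000e-02, 1.649075e+02]), 'contact_force': array([-2.1289, -0.6699,  7.5303]), 'moment': array([-0.1105,  1.0518,  0.0378]), 'gripper_width': np.float64(0.0159)}
```

>>> drive_tool:
  increments:
    - [[-1,0.007,-0.002,0.006,0],[-1,0.007,-0.002,0.006,0],[-1,0.007,-0.002,0.006,0]]

```text
time_s: 11.32
tcp_pos: [0.5339, 0.2478, 0.1235]
eef_rot: [180.0, 0.1, 164.9]
contact_force: [0.0, -1.1, 7.8]
gripper_width: 0.0156
gripper_force: 55.0
```

```bash
python3 - <<'E'
from h import *
m=camera_model("wrist");s=r.get_state();im=capture("wrist");print({k:np.round(s[k],4) for k in("time_s","tcp_pos","eef_rot","contact_force","moment","gripper_width")})
p=np.round(im[120:300,150:360,::-1]);cv2.imwrite("pics/w3.png",cv2.resize(p,None,fx=3.3,fy=3.3,interpolation=cv2.INTER_CUBIC))
E
```

```text
{'time_s': np.float64(11.325), 'tcp_pos': array([0.5339, 0.2478, 0.1235]), 'eef_rot': array([1.799572e+02, 9.710000e-02, 1.649160e+02]), 'contact_force': array([ 5.9000e-03, -1.0763e+00,  7.8263e+00]), 'moment': array([-0.5637,  0.0915, -0.0295]), 'gripper_width': np.float64(0.0156)}
```

View pics/w3.png

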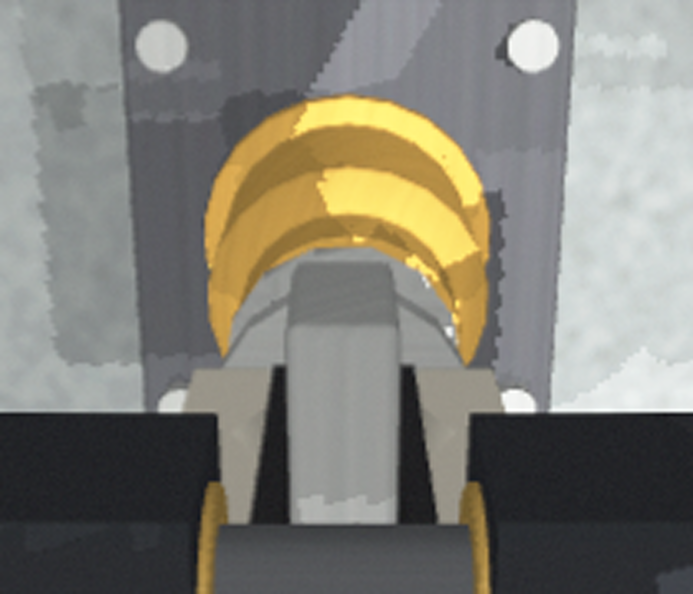

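The knob sits centred and aligned on the valve: its bar is vertical at crop x≈345, with the flange hiding the bonnet. One last small press for margin.

>>> drive_tool:
  increments:
    - [[-1,0,0,0.006,0],[-1,0,0,0.006,0],[-1,0,0,0.006,0],[-1,0,0,0.006,0]]

```text
time_s: 11.88
tcp_pos: [0.5339, 0.2479, 0.1229]
eef_rot: [180.0, 0.1, 164.9]
contact_force: [-0.7, -2.1, 8.1]
gripper_width: 0.0154
gripper_force: 55.0
```

```bash
python3 -c "
from plant import job
print(job.close_job())"
```

```text
the job is handed in; nothing more can be done
None
```

The knob is out of the rack, turned to match the valve, home on the spindle and still held, pressed about 7 mm by my estimate from force and height; the job is handed in, but the hand-in gave no verdict.

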